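# Drift a tight dowel out of the corner clamp's jaw

## Robot

A 6-joint arm with a two-finger parallel gripper is mounted at the origin on the work surface. World frame = base frame: x ahead of the robot, y to its left, z up, the work surface at z = 0. Lengths are in m, angles in rad, forces in N, time in s.
With the tool pointing down it reaches from about 0.375 to 0.975 m from the base axis. Payload 3.8 kg.
Tool frame: the origin (TCP) lies at the very end of the fingers, on their centre line; the grasp point (between the pads) lies bot.grip_point_offset behind it (bot.grip_point_offset is the distance from the TCP to the grasp point, in m); z points along the fingers, y is the line along which they close (so a half turn about z gives the same grasp; the last joint's range is limited). The gripper opens to 85 mm and grips with 20 to 120 N. Pads are 22 mm wide; open, the fingers measure 114 mm over their backs; the gripper's body (76 mm by 85 mm) begins 54 mm behind the grasp point. The pads swing forward as they close: fully open they stand 13 mm farther back than shut.
Start: joints at [1.227, 0.264, 1.604, -0, 1.274, -0.037], TCP at [0.204, 0.643, 0.231] pointing down, gripper open.
Joint ranges: [-2.63, 2.63], [-0.94, 2.18], [0.31, 2.57], [-1.31, 4.45], [0, 2.66], [-2.55, 2.55]. Speed limits (rad/s): [2.57, 2.57, 3.14, 3.14, 3.14, 3.14].

## Interface

Orientations are given as a rotation vector (axis times angle).
In Python, from workcell import bot, vision gives the robot as it stands.
- The arm moves only by the tool play_rows, never from a script. Its argument "rows" is a list of rows, each an object of numbers: "dx", "dy", "dz": the shift along the tool's x, y, z as a fraction of full scale; "roll": the turn about the tool's z as a fraction of full scale; "fingers": the closure, from 0 (fully open) to 1 (shut). In form: [{"dx": .., "dy": .., "dz": .., "roll": .., "fingers": ..}, ...]. A call has 1 to 20 rows; each row shifts and turns the commanded pose from where the row before left it, along the tool's axes as they then stand; what a row does not reach is not made up. Full scale, the value 1, is 0.04 m for a shift and 4 degrees for a turn. A row lasts 1/12 s, in which the tool goes at most 41.7 mm and 7.16 degrees, less where a joint would pass 70% of its speed; a pose out of reach is approached as far as the arm can. A call with a number of a shift or a turn outside -1 to 1 is refused whole. A call with a gripper value outside its range is refused whole. The fingers move at their own pace and stop on an object; "grip_force" is the grip in N (left out, the last holds). Time passes only in rows, so rows that do not move let the fingers close. It gives the time, the measured TCP pose, the force and the opening at its end, in the units of the state.
- bot.read_state(): the state, without advancing time (a new reading comes with each control period).
- vision.read_camera(name): name is "side" or "top" or "wrist"; returns a dict with "pixels" (384x512x3 uint8, red, green, blue), "depth" (384x512 float32, m along the optical axis (not along the pixel's ray), 0 where there is no reading), "fx", "fy", "cx", "cy" (pixels), "R" (3x3) and "t" (3): a world point X has camera coordinates R X + t. Camera axes: x right, y down, z forward; pixel columns grow to the right and rows downward; lengths in m; the calibration is good to about 2 mm. A picture is of the moment at which its call begins.
- bot.finish_job(): hands the job in, once; it reports no verdict.
The state is a dict: "time": time; "q": joint angles; "joint_vel": joint speeds; "joint_torque": joint torques, N m; "tool_pos": TCP position; "tcp_rot": TCP orientation; "wrist_force": force on the tool from outside, world axes, zero at the start; "torque": the same for the moment, N m; "width": opening from 0.0 (shut) to 1.0 (fully open).
Only numpy, scipy, OpenCV 4.12 (cv2) and the standard library are available. Lean on these libraries where they do the work, as an engineer would, in place of code of your own. Each camera call takes 0.05 s, during which the arm holds its last target. There are 200 camera calls.

## Task

Take the drift from its rest, find the bore in the clamp's jaw by feel, and with the drift push the tight dowel right through and out of the far side until it stops at the end of the trough. Push gently: never press hard on the clamp, its jaw or the dowel (30 N at most). Then draw the drift out and lay it back properly in its rest, the rod pointing the same way as before, leaving the other things on the bench alone.

Things in the scene. Friction and masses are not known exactly. Their poses are not given: they have to be found in the camera images.
- clamp: Wooden corner clamp, fixed: beech base board 190 x 140 x 15 mm with the corner of a cherry frame (rails to 39 mm high) held by a brass wing screw (to 60 mm high). Origin on the bench. The jaw, a wooden block, stands on it: 44 mm wide (clamp x), 45 mm thick (clamp y from 0 to +45 mm), top 85 mm above the bench. Behind it (clamp -y) is an open trough, 52 mm long.
- bore (a point): Nominal mouth of the jaw's level 13 mm through bore (1.5 mm chamfer), on the entry face, 65 mm above the bench; clamp axes; the drift enters along -y. Distance and height are true, but the jaw, jammed in its groove, stands up to 8 mm off to either side (clamp +x or -x) and its bore (mid-width of the jaw) with it. No reading tells how far: feel for it. It does not yield to 30 N.
- dowel (a joint): Travel in m, along clamp -y, of the beech dowel (12 mm thick, 36 mm long) in the bore. At 0 its near end is 5 mm inside the entry face; it starts at 0 to 0.006. It slides stiffly (about 7 N, more if fast) and stays where left. From 0.040 it is wholly out; at 0.050 it stops hard at the trough's end, the drift's tip then 55 mm past the entry face.
- drift_grip (a point): The drift: square wooden handle 22 x 22 x 80 mm with a steel rod, 10 mm thick, standing 85 mm out of its front end (first 10 mm in an 18 mm brass ferrule); about 100 g. This point is on the axis in the handle, 35 mm behind its front end, 45 mm before its rear end. The rod points along the drift's own -y. It starts level in its rest, axis 45 mm above the bench.
- drift_tip (a point): Centre of the flat tip of the drift's rod, 120 mm from drift_grip along the drift's -y.
- rest_seat (a point): Where drift_grip belongs in the rest, 45 mm above the bench; rod towards the rest's -y. The rest, fixed, is a dark 60 x 190 x 8 mm board with two notched saddles: under the handle 27 to 43 mm to +y of this point (notch 28 mm wide, cheeks to 43 mm height), under the rod 84 to 96 mm to -y (notch 18 mm wide, cheeks to 49 mm). The handle between is free to grip from above.
- plane: Bystander: black iron block plane, 160 x 50 mm, 55 mm tall. Origin on its underside. Leave alone.
- template: Bystander: flat brass mitre template, triangular, 120 x 90 mm, up to 16 mm thick. Origin on its underside. Leave alone.
- strip: Bystander: zebrano picture border strip, 240 x 22 x 8 mm, lying flat. Origin on its underside. Leave alone.
- tin: Bystander: red enamelled open tin of panel pins, 76 mm wide, 42 mm tall. Origin on its underside. Leave alone.
- bradawl: Bystander: hand tool with handle and thin blade like a screwdriver, 160 mm long, lying. Origin on its underside. Leave alone.
- pin_hammer: Bystander: pin hammer, 260 mm long, lying. Origin on its underside. Leave alone.
- glue: Bystander: white glue bottle, 56 mm wide, 150 mm tall. Origin on its underside. Leave alone.

How it is judged:
On the way, in this order (a step that is already met when the one before it is completed fails the run):
1. the drift is lifted off its rest (height (world z) of drift_grip above 0.055 m), for 0.2 s.
2. the dowel has been driven wholly out of the jaw, to the end of the trough (value of joint dowel above 0.047 m), for 0.1 s.
At the end, for the whole second after the job is handed in: The dowel is wholly out of the jaw, within 3 mm of its stop at the trough's end; the drift is at rest in its saddles: grip point within 12 mm of the seat (no more than 4 mm above it), tip within 12 mm sideways of the rest's axis and no more than 6 mm high, the rod pointing along the rest's -y (value of joint dowel above 0.047 m and distance between drift_grip and rest_seat below 0.012 m and y of drift_tip in the frame of rest_seat below -0.1 m and x of drift_tip in the frame of rest_seat between -0.012 and 0.012 m and z of drift_grip in the frame of rest_seat below 0.004 m and z of drift_tip in the frame of rest_seat below 0.006 m and linear speed of drift below 0.02 m/s); the robot touches nothing.
It fails at once if the drift presses on the clamp, its jaw or the dowel with more than 30 N (contact force between drift and clamp above 30 N).
It fails at once if the arm or the gripper presses on the clamp with more than 30 N (contact force between any of the arm, the fingers and clamp above 30 N).
It fails at once if a bystander is moved by more than 20 mm (distance of any of plane, template, strip, tin, bradawl, pin_hammer, glue from where it was at the start of the episode above 0.02 m).
It also fails if it takes over 72 s, if anything falls off the work surface, if the arm or the gripper's body presses on something with over 40 N, if the wrist force passes 120 N, or if a joint passes its speed limit or range.

## Working session

There is one attempt and no reset: what is moved stays moved. The work goes in short steps, Python scripts to look and compute and a tool call to move; the robot and the scene stay as the last step left them, time stands still between calls to the robot, and variables do not carry over. Pictures are saved under pics/ and viewed, on a budget of 10 in all, crops included, one or two more only if the job needs it, and the job is handed in when it is done.

Besides the shell and the picture viewer there is one more tool, called as name([rows], argument=value, ...), one row to a line, values as JSON. play_rows: Moves the arm, as the interface text tells. Its arguments: {"type":"object","properties":{"rows":{"type":"array","items":{"type":"object","properties":{"dx":{"type":"number","minimum":-1,"maximum":1},"dy":{"type":"number","minimum":-1,"maximum":1},"dz":{"type":"number","minimum":-1,"maximum":1},"roll":{"type":"number","minimum":-1,"maximum":1},"fingers":{"type":"number"}}}},"grip_force":{"type":"number"}},"required":["rows"]}

```bash
mkdir -p pics
cat > h.py <<'E'
import numpy as np, cv2
from workcell import bot, vision
def snap(n,f=None):
    c=vision.read_camera(n)
    if f: cv2.imwrite('pics/'+f,c['pixels'][:,:,::-1])
    np.savez('pics/'+n+'.npz',**c)
    return c
def load(n): return dict(np.load('pics/'+n+'.npz'))
def ray(c,u,v,z):
    R,t=c['R'],c['t'];o=-R.T@t;d=R.T@np.array([(u-c['cx'])/c['fx'],(v-c['cy'])/c['fy'],1]);return o+d*(z-o[2])/d[2]
def cloud(c):
    v,u=np.mgrid[:384,:512];d=c['depth'];P=np.stack([(u-c['cx'])/c['fx']*d,(v-c['cy'])/c['fy']*d,d],-1)
    return (P-c['t'])@c['R']
E
python3 - <<'E'
from h import *
s=bot.read_state();print(s, bot.grip_point_offset)
for n in('top','side'):
    c=snap(n,n+'0.png');print(n,-c['R'].T@c['t'],c['R'],c['fx'])
E
```

```text
{'time': 0.0, 'q': array([ 1.22708952e+00,  2.64782166e-01,  1.60537000e+00,  1.19988777e-05,
        1.27370373e+00, -3.68871534e-02]), 'joint_vel': array([ 2.91304902e-04,  7.17435753e-05, -2.29134055e-03, -1.41319902e-03,
       -1.80617325e-03, -1.59260532e-04]), 'joint_torque': array([-1.15246443e-03, -5.15097606e+01, -3.67322409e+01, -8.06748153e-05,
        1.24601190e-02,  2.49008178e-05]), 'tool_pos': array([0.20361245, 0.64279168, 0.22994464]), 'tcp_rot': array([-0.48000103, -3.10426012,  0.00348702]), 'wrist_force': array([ 0.27917437,  0.67255033, -0.7906648 ]), 'torque': array([-0.01013434, -0.01466421, -0.02475119]), 'width': 1.0035636599233708} 0.0187
top [0.36781145 0.01275306 1.38211078] [[ 0.01605206 -0.99968687 -0.01919613]
 [-0.99384308 -0.01384737 -0.10992807]
 [ 0.10962783  0.02084251 -0.99375416]] 474.48351775206186
side [ 0.48704766 -0.75600053  0.94714822] [[ 0.99617234 -0.087189   -0.00622545]
 [-0.06826218 -0.73148387 -0.67843321]
 [ 0.05459809  0.67626136 -0.73463571]] 364.42338108173476
```

View pics/top0.png

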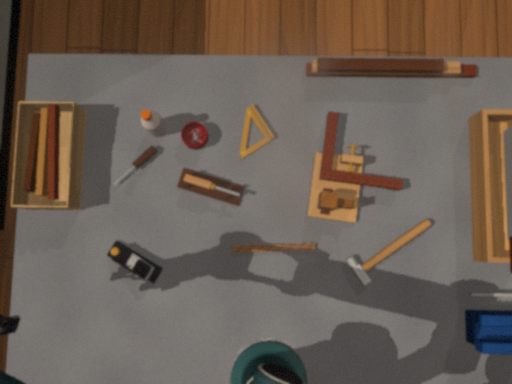

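View pics/side0.png

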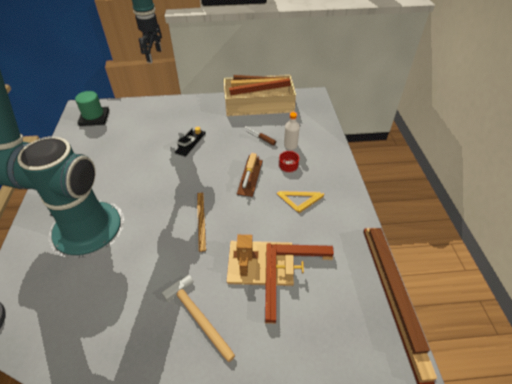

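The top view shows the rest with the drift at about (212,187), its rod pointing right. The clamp is at (338,190), with the jaw near (340,200). The side view shows the same layout, with the jaw at (243,250). I'll zoom in on both.

Run:
```python
from h import *
a=load('top')['pixels'][:,:,::-1];b=load('side')['pixels'][:,:,::-1]
A=cv2.resize(a[140:230,300:412],(784,630),interpolation=cv2.INTER_CUBIC)[:300*2]
r=lambda im,y,x,h,w,s:cv2.resize(im[y:y+h,x:x+w],(w*s,h*s),interpolation=cv2.INTER_CUBIC)
p=np.zeros((600,800,3),np.uint8)
def put(im,y,x): p[y:y+im.shape[0],x:x+im.shape[1]]=im
put(r(a,145,300,80,66,6)[:,:396],0,0); put(r(b,228,220,70,66,6),0,400)
put(r(a,160,170,19*2+8,80,5)[:120*2],490-10-0 if 0 else 482,0) if 0 else put(r(a,164,172,44,80,2),490,0)
put(r(b,148,230,54,40,3),430,400)
cv2.imwrite('pics/zoom.png',p)
```

```text
(no output)
```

View pics/zoom.png

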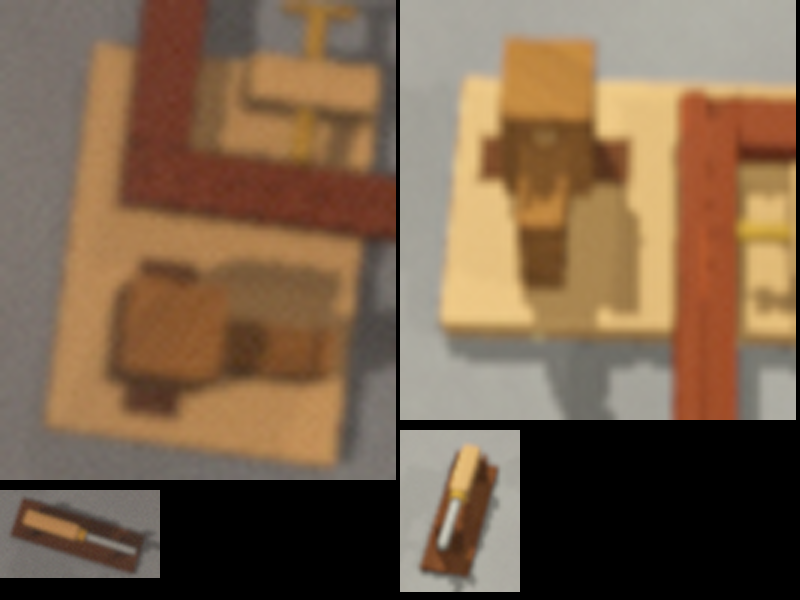

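The trough is on the world −y side of the jaw, so the entry face looks towards +y. The drift's rod already points roughly along −y. Next I'll measure the coarse positions.

Run:
```python
from h import *
c=load('top');im=c['pixels'];hsv=cv2.cvtColor(im,cv2.COLOR_RGB2HSV)
# rest board: dark brown region around (172..252,164..208)
def px(u,v):return hsv[v,u]
print('handle',px(200,183),'board',px(190,190),'rod',px(230,190),'bench',px(180,210),'jaw',px(337,198),'base',px(317,200))
P=cloud(c)
reg=np.zeros((384,512),bool);reg[160:210,170:252]=1
m=reg&(hsv[:,:,1]>90)
n,l,st,ce=cv2.connectedComponentsWithStats(m.astype(np.uint8));i=1+st[1:,4].argmax();m=l==i
v,u=np.nonzero(m)
box=cv2.minAreaRect(np.c_[u,v].astype(np.float32));print('rest box',box)
for p in cv2.boxPoints(box):print(ray(c,*p,0.012).round(3))
print('rest centre',ray(c,*box[0],0.012).round(4))
m2=reg&(hsv[:,:,1]>90)&(hsv[:,:,2]>150);v,u=np.nonzero(m2)
b2=cv2.minAreaRect(np.c_[u,v].astype(np.float32));print('handle',b2);
for p in cv2.boxPoints(b2):print(ray(c,*p,0.056).round(3))
# base & jaw by height in cloud
Z=P[:,:,2];R=np.zeros_like(reg);R[140:225,300:370]=1
mj=R&(Z>0.078)&(Z<0.095);v,u=np.nonzero(mj);b3=cv2.minAreaRect(np.c_[u,v].astype(np.float32));print('jaw',b3,Z[mj].mean())
for p in cv2.boxPoints(b3):print(ray(c,*p,0.085).round(3))
print(ray(c,*b3[0],.085))
mb=R&(hsv[:,:,1]>70)&(Z<0.03);
print(Z[200,314],Z[212,330],Z[175,318])
```

```text
handle [ 15 142 182] board [ 9 89 86] rod [ 17  33 107] bench [ 15  17 121] jaw [ 14 167 127] base [ 15 135 164]
rest box ((210.3629913330078, 186.23843383789062), (62.99567794799805, 18.97028923034668), 17.35402488708496)
[0.544 0.273 0.012]
[0.598 0.258 0.012]
[0.545 0.08  0.012]
[0.492 0.096 0.012]
rest centre [0.5448 0.1764 0.012 ]
handle ((198.79190063476562, 181.55136108398438), (30.364368438720703, 6.175803184509277), 17.10272979736328)
[0.556 0.248 0.056]
[0.573 0.244 0.056]
[0.548 0.16  0.056]
[0.531 0.165 0.056]
jaw ((337.489990234375, 200.5699920654297), (35.0724983215332, 16.263456344604492), 8.13010311126709) 0.08482695071570052
[ 0.484 -0.132  0.085]
[ 0.529 -0.138  0.085]
[ 0.517 -0.233  0.085]
[ 0.472 -0.226  0.085]
[ 0.50049264 -0.18227286  0.085     ]
0.014019091854648499 0.017401660414302952 0.016082119264990175
```

```bash
cat >> h.py <<'E'
from scipy.spatial.transform import Rotation as Ro
def plan(xyz=None,axis=None):
    """rows: roll (units of 4deg) first, then tool shifts (units of 40mm). axis = wanted direction (xy) normal to the closing line"""
    s=bot.read_state();R=Ro.from_rotvec(s['tcp_rot']).as_matrix()
    a=0
    if axis is not None:
        ax=np.array([*axis,0.])/np.hypot(*axis); b=R.T@ax; a=np.degrees(np.arctan2(b[1],b[0])); a=(a+90)%180-90
    R2=R@Ro.from_euler('z',a,degrees=True).as_matrix()
    print('t',round(s['time'],2),'pos',s['tool_pos'].round(4),'F',s['wrist_force'].round(1),'T',s['torque'].round(2),'w',round(s['width'],3),'q6',s['q'][5].round(2),'roll deg',round(a,2),'units',round(a/4,3))
    print('tool x,y,z after roll',R2.T.round(3).tolist())
    if xyz is not None: print('shift units after roll',(R2.T@(np.array(xyz)-s['tool_pos'])/0.04).round(3))
E
python3 - <<'E'
from h import *
plan([0.55,0.2,0.23],[-0.284,-0.959])
c=snap('wrist');s=bot.read_state();R=Ro.from_rotvec(s['tcp_rot']).as_matrix()
print('cam in tool',R.T@(-c['R'].T@c['t']-s['tool_pos']),'view dir in tool',R.T@c['R'].T@[0,0,1],c['fx'])
E
```

```text
t 0.1 pos [0.2036 0.6428 0.2301] F [-0.2  0.4  1. ] T [ 0.06 -0.    0.  ] w 0.997 q6 -0.04 roll deg 88.92 units 22.229
tool x,y,z after roll [[0.284, 0.959, -0.002], [0.959, -0.284, -0.0], [-0.001, -0.002, -1.0]]
shift units after roll [-8.157 11.446  0.017]
cam in tool [ 0.07540396  0.0002446  -0.14179963] view dir in tool [-2.97064764e-01  4.48221895e-05  9.54857332e-01] 307.2468778332406
```

play_rows([
  {"roll": 1},
  {"roll": 1},
  {"roll": 1},
  {"roll": 1},
  {"roll": 1},
  {"roll": 1},
  {"roll": 1},
  {"roll": 1},
  {"roll": 1},
  {"roll": 1},
  {"roll": 1},
  {"roll": 1},
  {"roll": 1},
  {"roll": 1},
  {"roll": 1},
  {"roll": 1},
  {"roll": 1},
  {"roll": 1},
  {"roll": 1},
  {"roll": 1},
])

```text
validation failed for argument at $.ro...
```

play_rows([
  {"roll": 1},
  {"roll": 1},
  {"roll": 0.23},
  {"dx": -0.544, "dy": 0.763},
  {"dx": -0.544, "dy": 0.763},
  {"dx": -0.544, "dy": 0.763},
  {"dx": -0.544, "dy": 0.763},
  {"dx": -0.544, "dy": 0.763},
  {"dx": -0.544, "dy": 0.763},
  {"dx": -0.544, "dy": 0.763},
  {"dx": -0.544, "dy": 0.763},
  {"dx": -0.544, "dy": 0.763},
  {"dx": -0.544, "dy": 0.763},
  {"dx": -0.544, "dy": 0.763},
  {"dx": -0.544, "dy": 0.763},
  {"dx": -0.544, "dy": 0.763},
  {"dx": -0.544, "dy": 0.763},
  {"dx": -0.544, "dy": 0.763},
])

```text
validation failed for argument at $.ro...
```

Run:
```python
from h import *
snap('wrist','w1.png');plan([0.55,0.2,0.23],[-0.284,-0.959])
```

```text
t 0.2 pos [0.2037 0.643  0.2304] F [ 0.1 -0.1 -1.1] T [ 0.02 -0.01  0.02] w 1.001 q6 -0.04 roll deg 88.92 units 22.229
tool x,y,z after roll [[0.284, 0.959, -0.001], [0.959, -0.284, -0.0], [-0.0, -0.001, -1.0]]
shift units after roll [-8.162 11.445  0.022]
```

View pics/w1.png

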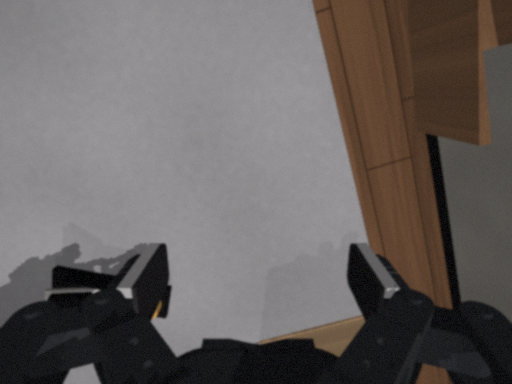

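Both moves were refused, so the arm hasn't moved. The picture only shows the open fingers over bare bench. I'll send every field in each row.

play_rows([
  {"dx": 0, "dy": 0, "dz": 0, "roll": 1, "fingers": 0},
  {"dx": 0, "dy": 0, "dz": 0, "roll": 1, "fingers": 0},
  {"dx": 0, "dy": 0, "dz": 0, "roll": 1, "fingers": 0},
  {"dx": 0, "dy": 0, "dz": 0, "roll": 1, "fingers": 0},
  {"dx": 0, "dy": 0, "dz": 0, "roll": 1, "fingers": 0},
  {"dx": 0, "dy": 0, "dz": 0, "roll": 1, "fingers": 0},
  {"dx": 0, "dy": 0, "dz": 0, "roll": 1, "fingers": 0},
  {"dx": 0, "dy": 0, "dz": 0, "roll": 1, "fingers": 0},
  {"dx": 0, "dy": 0, "dz": 0, "roll": 1, "fingers": 0},
  {"dx": 0, "dy": 0, "dz": 0, "roll": 1, "fingers": 0},
  {"dx": 0, "dy": 0, "dz": 0, "roll": 1, "fingers": 0},
  {"dx": 0, "dy": 0, "dz": 0, "roll": 1, "fingers": 0},
  {"dx": 0, "dy": 0, "dz": 0, "roll": 1, "fingers": 0},
  {"dx": 0, "dy": 0, "dz": 0, "roll": 1, "fingers": 0},
  {"dx": 0, "dy": 0, "dz": 0, "roll": 1, "fingers": 0},
  {"dx": 0, "dy": 0, "dz": 0, "roll": 1, "fingers": 0},
  {"dx": 0, "dy": 0, "dz": 0, "roll": 1, "fingers": 0},
  {"dx": 0, "dy": 0, "dz": 0, "roll": 1, "fingers": 0},
  {"dx": 0, "dy": 0, "dz": 0, "roll": 1, "fingers": 0},
  {"dx": 0, "dy": 0, "dz": 0, "roll": 1, "fingers": 0},
])

```text
time: 1.87
tool_pos: [0.2038, 0.6433, 0.2309]
tcp_rot: [2.367, 2.065, -0.001]
wrist_force: [0.1, -0.1, -0.4]
width: 0.999
```

play_rows([
  {"dx": 0, "dy": 0, "dz": 0, "roll": 1, "fingers": 0},
  {"dx": 0, "dy": 0, "dz": 0, "roll": 1, "fingers": 0},
  {"dx": 0, "dy": 0, "dz": 0, "roll": 0.23, "fingers": 0},
  {"dx": -0.544, "dy": 0.763, "dz": 0, "roll": 0, "fingers": 0},
  {"dx": -0.544, "dy": 0.763, "dz": 0, "roll": 0, "fingers": 0},
  {"dx": -0.544, "dy": 0.763, "dz": 0, "roll": 0, "fingers": 0},
  {"dx": -0.544, "dy": 0.763, "dz": 0, "roll": 0, "fingers": 0},
  {"dx": -0.544, "dy": 0.763, "dz": 0, "roll": 0, "fingers": 0},
  {"dx": -0.544, "dy": 0.763, "dz": 0, "roll": 0, "fingers": 0},
  {"dx": -0.544, "dy": 0.763, "dz": 0, "roll": 0, "fingers": 0},
  {"dx": -0.544, "dy": 0.763, "dz": 0, "roll": 0, "fingers": 0},
  {"dx": -0.544, "dy": 0.763, "dz": 0, "roll": 0, "fingers": 0},
  {"dx": -0.544, "dy": 0.763, "dz": 0, "roll": 0, "fingers": 0},
  {"dx": -0.544, "dy": 0.763, "dz": 0, "roll": 0, "fingers": 0},
  {"dx": -0.544, "dy": 0.763, "dz": 0, "roll": 0, "fingers": 0},
  {"dx": -0.544, "dy": 0.763, "dz": 0, "roll": 0, "fingers": 0},
  {"dx": -0.544, "dy": 0.763, "dz": 0, "roll": 0, "fingers": 0},
  {"dx": -0.544, "dy": 0.763, "dz": 0, "roll": 0, "fingers": 0},
])

```text
time: 3.37
tool_pos: [0.5509, 0.1988, 0.2314]
tcp_rot: [-2.516, -1.881, -0.0]
wrist_force: [0.6, 0.4, 0.0]
width: 1.0
```

Run:
```python
from h import *
snap('wrist','w2.png');plan([0.55,0.2,0.23],[-0.284,-0.959])
```

```text
t 3.42 pos [0.5551 0.1934 0.2314] F [ 4.4 -2.6 -0.3] T [-0.1  -0.14 -0.01] w 1.002 q6 0.59 roll deg -0.09 units -0.024
tool x,y,z after roll [[0.284, 0.959, -0.003], [0.959, -0.284, 0.005], [0.004, -0.004, -1.0]]
shift units after roll [ 0.121 -0.168  0.034]
```

View pics/w2.png

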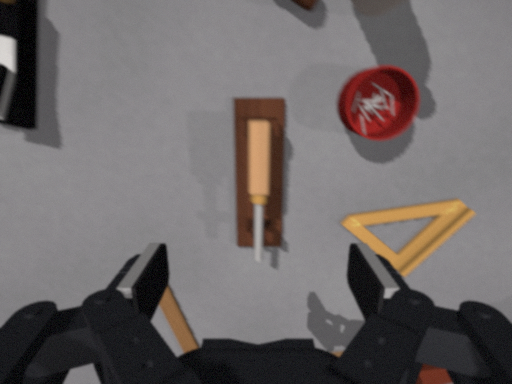

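The wrist view shows the drift lying in its rest: handle at about (260,160), rod tip at (258,260), rest board from (236,98) to (284,246). I'll measure it from this view.

Run:
```python
from h import *
c=snap('wrist');im=c['pixels'];hsv=cv2.cvtColor(im,cv2.COLOR_RGB2HSV)
reg=np.zeros((384,512),bool);reg[85:262,215:300]=1
def box(m,z,name):
    n,l,st,ce=cv2.connectedComponentsWithStats(m.astype(np.uint8));m=l==1+st[1:,4].argmax()
    v,u=np.nonzero(m);b=cv2.minAreaRect(np.c_[u,v].astype(np.float32));p=np.array([ray(c,*q,z) for q in cv2.boxPoints(b)])
    p=p[np.argsort(-p[:,1])];r=(p[0]+p[1])/2;f=(p[2]+p[3])/2;d=f-r
    print(name,'rear',r.round(4),'front',f.round(4),'len',np.linalg.norm(d).round(4),'w',np.linalg.norm(p[0]-p[1]).round(4),'dir',(d/np.linalg.norm(d)).round(4));return r,f
h=reg&(hsv[:,:,1]>80)&(hsv[:,:,2]>150)
r,f=box(h,0.056,'handle')
box(reg&(hsv[:,:,1]>60),0.008,'board')
rod=reg&(hsv[:,:,1]<50)&(hsv[:,:,2]>155);box(rod,0.049,'rod')
Z=cloud(c)[:,:,2];print('z handle',np.median(Z[h]),hsv[225,258],hsv[150,220])
plan([0.55,0.2,0.23],[-0.284,-0.959])
```

```text
handle rear [0.5652 0.2474 0.056 ] front [0.5393 0.1628 0.056 ] len 0.0884 w 0.0191 dir [-0.2924 -0.9563  0.    ]
board rear [0.5714 0.2685 0.008 ] front [0.5169 0.0897 0.008 ] len 0.187 w 0.0567 dir [-0.2919 -0.9565  0.    ]
rod rear [0.5382 0.1594 0.049 ] front [0.5172 0.0909 0.049 ] len 0.0717 w 0.0056 dir [-0.2924 -0.9563  0.    ]
z handle 0.05511335444392472 [  6 150  73] [165   4 134]
t 3.47 pos [0.553  0.1962 0.2312] F [-0.6  0.6  0.1] T [ 0.04 -0.    0.02] w 1.001 q6 0.59 roll deg -0.22 units -0.056
tool x,y,z after roll [[0.284, 0.959, -0.001], [0.959, -0.284, 0.002], [0.002, -0.002, -1.0]]
shift units after roll [ 0.07  -0.099  0.031]
```

Run:
```python
from h import *
plan([0.5522,0.2050,0.0263],[-0.2922,-0.9564])
```

```text
t 3.47 pos [0.553  0.1962 0.2312] F [-0.6  0.6  0.1] T [ 0.04 -0.    0.02] w 1.001 q6 0.59 roll deg 0.27 units 0.067
tool x,y,z after roll [[0.292, 0.956, -0.001], [0.956, -0.292, 0.002], [0.002, -0.002, -1.0]]
shift units after roll [ 0.211 -0.095  5.123]
```

play_rows([
  {"dx": 0.211, "dy": -0.095, "dz": 0, "roll": 0.067, "fingers": 0},
  {"dx": 0, "dy": 0, "dz": 0.7, "roll": 0, "fingers": 0},
  {"dx": 0, "dy": 0, "dz": 0.7, "roll": 0, "fingers": 0},
  {"dx": 0, "dy": 0, "dz": 0.7, "roll": 0, "fingers": 0},
  {"dx": 0, "dy": 0, "dz": 0.7, "roll": 0, "fingers": 0},
  {"dx": 0, "dy": 0, "dz": 0.5, "roll": 0, "fingers": 0},
  {"dx": 0, "dy": 0, "dz": 0.2, "roll": 0, "fingers": 0},
  {"dx": 0, "dy": 0, "dz": 0, "roll": 0, "fingers": 0},
  {"dx": 0, "dy": 0, "dz": 0, "roll": 0, "fingers": 0},
  {"dx": 0, "dy": 0, "dz": 0, "roll": 0, "fingers": 0},
  {"dx": 0, "dy": 0, "dz": 0, "roll": 0, "fingers": 0},
])

```text
time: 4.38
tool_pos: [0.5503, 0.2106, 0.0935]
tcp_rot: [2.52, 1.874, 0.006]
wrist_force: [0.1, 0.3, 0.5]
width: 1.005
```

Run:
```python
from h import *
plan([0.5522,0.2050,0.0263],[-0.2922,-0.9564])
```

```text
t 4.38 pos [0.5503 0.2106 0.0935] F [0.1 0.3 0.5] T [0.04 0.02 0.04] w 1.005 q6 0.62 roll deg 0.25 units 0.063
tool x,y,z after roll [[0.292, 0.956, 0.002], [0.956, -0.292, 0.003], [0.004, 0.001, -1.0]]
shift units after roll [-0.125  0.081  1.68 ]
```

play_rows([
  {"dx": -0.125, "dy": 0.081, "dz": 0.4, "roll": 0.06, "fingers": 0},
  {"dx": 0, "dy": 0, "dz": 0.5, "roll": 0, "fingers": 0},
  {"dx": 0, "dy": 0, "dz": 0.5, "roll": 0, "fingers": 0},
  {"dx": 0, "dy": 0, "dz": 0.28, "roll": 0, "fingers": 0},
  {"dx": 0, "dy": 0, "dz": 0, "roll": 0, "fingers": 0},
  {"dx": 0, "dy": 0, "dz": 0, "roll": 0, "fingers": 0},
  {"dx": 0, "dy": 0, "dz": 0, "roll": 0, "fingers": 0},
  {"dx": 0, "dy": 0, "dz": 0, "roll": 0, "fingers": 0},
])

```text
time: 5.05
tool_pos: [0.552, 0.2044, 0.0258]
tcp_rot: [2.525, 1.868, 0.005]
wrist_force: [-0.0, 1.0, 0.5]
width: 0.998
```

Run:
```python
from h import *
plan([0.5522,0.2050,0.0263],[-0.2922,-0.9564])
```

```text
t 5.05 pos [0.552  0.2044 0.0258] F [-0.   1.   0.5] T [0.05 0.03 0.03] w 0.998 q6 0.61 roll deg -0.02 units -0.005
tool x,y,z after roll [[0.292, 0.956, 0.002], [0.956, -0.292, 0.002], [0.003, 0.001, -1.0]]
shift units after roll [ 0.015  0.001 -0.012]
```

play_rows([
  {"dx": 0, "dy": 0, "dz": 0, "roll": 0, "fingers": 1},
  {"dx": 0, "dy": 0, "dz": 0, "roll": 0, "fingers": 1},
  {"dx": 0, "dy": 0, "dz": 0, "roll": 0, "fingers": 1},
  {"dx": 0, "dy": 0, "dz": 0, "roll": 0, "fingers": 1},
  {"dx": 0, "dy": 0, "dz": 0, "roll": 0, "fingers": 1},
  {"dx": 0, "dy": 0, "dz": 0, "roll": 0, "fingers": 1},
  {"dx": 0, "dy": 0, "dz": 0, "roll": 0, "fingers": 1},
  {"dx": 0, "dy": 0, "dz": 0, "roll": 0, "fingers": 1},
  {"dx": 0, "dy": 0, "dz": 0, "roll": 0, "fingers": 1},
  {"dx": 0, "dy": 0, "dz": 0, "roll": 0, "fingers": 1},
], grip_force=70)

```text
time: 5.88
tool_pos: [0.5508, 0.204, 0.0244]
tcp_rot: [2.525, 1.868, 0.001]
wrist_force: [0.2, -0.8, 2.7]
width: 0.246
```

Run:
```python
from h import *
plan([0.5522,0.2050,0.1263],[-0.126,-0.992])
```

```text
t 5.88 pos [0.5508 0.204  0.0244] F [ 0.2 -0.8  2.7] T [ 0.01  0.1  -0.04] w 0.246 q6 0.61 roll deg -9.77 units -2.442
tool x,y,z after roll [[0.126, 0.992, 0.0], [0.992, -0.126, 0.0], [0.0, 0.0, -1.0]]
shift units after roll [ 0.029  0.033 -2.549]
```

play_rows([
  {"dx": 0, "dy": 0, "dz": -0.3, "roll": 0, "fingers": 1},
  {"dx": 0, "dy": 0, "dz": -0.6, "roll": 0, "fingers": 1},
  {"dx": 0, "dy": 0, "dz": -0.9, "roll": 0, "fingers": 1},
  {"dx": 0, "dy": 0, "dz": -0.9, "roll": 0, "fingers": 1},
  {"dx": 0, "dy": 0, "dz": -0.9, "roll": 0, "fingers": 1},
  {"dx": 0, "dy": 0, "dz": -0.9, "roll": 0, "fingers": 1},
  {"dx": 0, "dy": 0, "dz": -0.6, "roll": 0, "fingers": 1},
  {"dx": 0, "dy": 0, "dz": -0.3, "roll": -0.44, "fingers": 1},
  {"dx": 0, "dy": 0, "dz": -0.2, "roll": -1, "fingers": 1},
  {"dx": 0, "dy": 0, "dz": 0, "roll": -1, "fingers": 1},
])

```text
time: 6.72
tool_pos: [0.5516, 0.2043, 0.2517]
tcp_rot: [2.352, 2.079, 0.007]
wrist_force: [0.2, -0.7, -1.5]
width: 0.245
```

play_rows([
  {"dx": -0.4, "dy": 0, "dz": 0, "roll": 0, "fingers": 1},
  {"dx": -0.7, "dy": 0, "dz": 0, "roll": 0, "fingers": 1},
  {"dx": -0.9, "dy": 0, "dz": 0, "roll": 0, "fingers": 1},
  {"dx": -0.9, "dy": 0, "dz": 0, "roll": 0, "fingers": 1},
  {"dx": -0.9, "dy": 0, "dz": 0, "roll": 0, "fingers": 1},
  {"dx": -0.9, "dy": 0, "dz": 0, "roll": 0, "fingers": 1},
  {"dx": -0.9, "dy": 0, "dz": 0, "roll": 0, "fingers": 1},
  {"dx": -0.9, "dy": 0, "dz": 0, "roll": 0, "fingers": 1},
  {"dx": -0.9, "dy": 0, "dz": 0, "roll": 0, "fingers": 1},
  {"dx": -0.9, "dy": 0, "dz": 0, "roll": 0, "fingers": 1},
  {"dx": -0.9, "dy": 0, "dz": 0, "roll": 0, "fingers": 1},
  {"dx": -0.9, "dy": 0, "dz": 0, "roll": 0, "fingers": 1},
  {"dx": -0.6, "dy": 0, "dz": 0, "roll": 0, "fingers": 1},
  {"dx": -0.4, "dy": 0, "dz": 0, "roll": 0, "fingers": 1},
  {"dx": -0.25, "dy": 0, "dz": 0, "roll": 0, "fingers": 1},
  {"dx": 0, "dy": 0, "dz": 0, "roll": 0, "fingers": 1},
  {"dx": 0, "dy": 0, "dz": 0, "roll": 0, "fingers": 1},
  {"dx": 0, "dy": 0, "dz": 0, "roll": 0, "fingers": 1},
  {"dx": 0, "dy": 0, "dz": 0, "roll": 0, "fingers": 1},
  {"dx": 0, "dy": 0, "dz": 0, "roll": 0, "fingers": 1},
])

```text
time: 8.38
tool_pos: [0.4934, -0.2453, 0.2481]
tcp_rot: [-2.356, -2.078, -0.0]
wrist_force: [0.8, -0.4, -0.2]
width: 0.245
```

Run:
```python
from h import *
snap('wrist','w3.png');plan([0.492,-0.246,0.25],[-0.126,-0.992])
```

```text
t 8.43 pos [ 0.4935 -0.2454  0.2481] F [ 0.9  0.5 -0.3] T [ 0.04 -0.   -0.02] w 0.246 q6 -0.38 roll deg 0.07 units 0.019
tool x,y,z after roll [[0.126, 0.992, 0.0], [0.992, -0.126, -0.0], [-0.0, 0.0, -1.0]]
shift units after roll [-0.019 -0.035 -0.047]
```

View pics/w3.png

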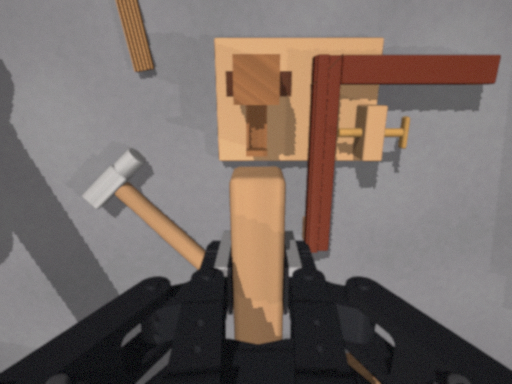

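The jaw top spans columns 233–280 and rows 54–104, with the trough behind it at columns 245–268. The gripped handle spans columns 232–285 and lines up well with the jaw. I'll measure the jaw and the handle with the same camera.

Run:
```python
from h import *
c=load('wrist');im=c['pixels'];hsv=cv2.cvtColor(im,cv2.COLOR_RGB2HSV)
Z=cloud(c)[:,:,2];s=bot.read_state();zh=s['tool_pos'][2]+0.0206+0.011
R=Ro.from_rotvec(s['tcp_rot']).as_matrix()
def box(m,z,name):
    n,l,st,ce=cv2.connectedComponentsWithStats(m.astype(np.uint8));m=l==1+st[1:,4].argmax()
    v,u=np.nonzero(m);b=cv2.minAreaRect(np.c_[u,v].astype(np.float32));p=np.array([ray(c,*q,z) for q in cv2.boxPoints(b)])
    p=p[np.argsort(-p[:,1])];a,bb=p[:2],p[2:];r=a.mean(0);f=bb.mean(0);d=f-r
    print(name,'+y mid',r.round(4),'-y mid',f.round(4),'len',np.linalg.norm(d).round(4),'w',np.linalg.norm(a[0]-a[1]).round(4),'dir',(d/np.linalg.norm(d)).round(4),'medZ',np.median(Z[m]).round(4),'tool',(R.T@(r-s['tool_pos'])).round(4),(R.T@(f-s['tool_pos'])).round(4))
reg=np.zeros((384,512),bool);reg[40:115,222:300]=1
box(reg&(Z>0.076)&(Z<0.1),0.085,'jaw')
reg[:]=0;reg[25:170,205:395]=1
b=reg&(Z<0.022)&(hsv[:,:,1]>70)
b=cv2.morphologyEx((reg&(hsv[:,:,1]>70)&(hsv[:,:,2]>90)&(Z>.008)&(Z<.09)).astype(np.uint8),cv2.MORPH_OPEN,np.ones((5,5)))
reg[:,386:]=0;box((b>0)&reg&(np.arange(512)[None]<306),0.015,'base(left part)')
reg[:]=0;reg[120:345,215:300]=1
box(reg&(Z>zh-.012)&(Z<zh+.012)&(np.arange(384)[:,None]<232),zh,'handle');print(zh)
```

```text
jaw +y mid [ 0.5059 -0.1357  0.085 ] -y mid [ 0.5003 -0.1795  0.085 ] len 0.0441 w 0.043 dir [-0.1269 -0.9919  0.    ] medZ 0.0843 tool [ 0.1104 -0.0014  0.1631] [ 0.0662 -0.0015  0.1631]
base(left part) +y mid [ 0.5129 -0.1122  0.015 ] -y mid [ 0.496  -0.2489  0.015 ] len 0.1378 w 0.101 dir [-0.1231 -0.9924  0.    ] medZ 0.0149 tool [0.1346 0.0027 0.2331] [-0.0032  0.0029  0.2331]
handle +y mid [ 0.4998 -0.1968  0.2797] -y mid [ 0.4967 -0.2213  0.2797] len 0.0246 w 0.0207 dir [-0.1255 -0.9921  0.    ] medZ 0.2788 tool [ 0.049   0.0002 -0.0316] [ 0.0244  0.0002 -0.0316]
0.2797102388524634
```

play_rows([
  {"dx": 0.4, "dy": -0.04, "dz": 0, "roll": 0.02, "fingers": 1},
  {"dx": 0.8, "dy": 0, "dz": 0, "roll": 0, "fingers": 1},
  {"dx": 0.9, "dy": 0, "dz": 0, "roll": 0, "fingers": 1},
  {"dx": 0.9, "dy": 0, "dz": 0, "roll": 0, "fingers": 1},
  {"dx": 0.9, "dy": 0, "dz": 0, "roll": 0, "fingers": 1},
  {"dx": 0.9, "dy": 0, "dz": 0, "roll": 0, "fingers": 1},
  {"dx": 0.8, "dy": 0, "dz": 0, "roll": 0, "fingers": 1},
  {"dx": 0.45, "dy": 0, "dz": 0, "roll": 0, "fingers": 1},
  {"dx": 0.235, "dy": 0, "dz": 0.3, "roll": 0, "fingers": 1},
  {"dx": 0, "dy": 0, "dz": 0.8, "roll": 0, "fingers": 1},
  {"dx": 0, "dy": 0, "dz": 0.9, "roll": 0, "fingers": 1},
  {"dx": 0, "dy": 0, "dz": 0.9, "roll": 0, "fingers": 1},
  {"dx": 0, "dy": 0, "dz": 0.9, "roll": 0, "fingers": 1},
  {"dx": 0, "dy": 0, "dz": 0.7, "roll": 0, "fingers": 1},
  {"dx": 0, "dy": 0, "dz": 0.4, "roll": 0, "fingers": 1},
  {"dx": 0, "dy": 0, "dz": 0.18, "roll": 0, "fingers": 1},
  {"dx": 0, "dy": 0, "dz": 0, "roll": 0, "fingers": 1},
  {"dx": 0, "dy": 0, "dz": 0, "roll": 0, "fingers": 1},
  {"dx": 0, "dy": 0, "dz": 0, "roll": 0, "fingers": 1},
  {"dx": 0, "dy": 0, "dz": 0, "roll": 0, "fingers": 1},
])

```text
time: 10.1
tool_pos: [0.5255, 0.003, 0.0467]
tcp_rot: [2.357, 2.073, 0.004]
wrist_force: [0.2, -0.4, -1.0]
width: 0.246
```

Run:
```python
from h import *
c=snap('side','side1.png');snap('wrist')
plan([0.5236,0.0042,0.0448],[-0.126,-0.992])
im=c['pixels'][190:290,190:300];cv2.imwrite('pics/s1c.png',cv2.resize(im[:,:,::-1],None,fx=6,fy=6,interpolation=cv2.INTER_CUBIC))
```

```text
t 10.2 pos [0.5251 0.0031 0.0465] F [-0.9 -0.4 -0.9] T [ 0.06 -0.04 -0.04] w 0.246 q6 0.09 roll deg -0.09 units -0.021
tool x,y,z after roll [[0.126, 0.992, 0.0], [0.992, -0.126, 0.003], [0.003, -0.0, -1.0]]
shift units after roll [ 0.024 -0.04   0.042]
```

View pics/s1c.png

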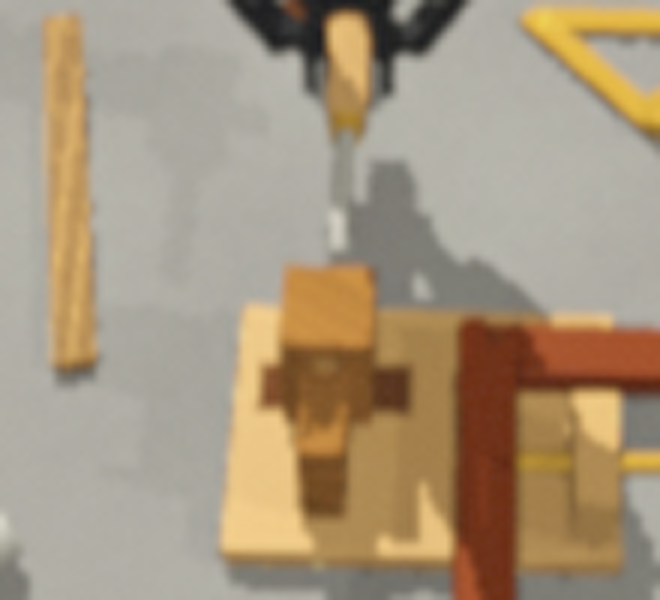

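The rod's tip, at about (338,245) in the crop, sits just behind the jaw and nearly on its centre line. I'll correct the small residuals and settle.

play_rows([
  {"dx": 0.024, "dy": -0.04, "dz": 0.042, "roll": -0.02, "fingers": 1},
  {"dx": 0, "dy": 0, "dz": 0, "roll": 0, "fingers": 1},
  {"dx": 0, "dy": 0, "dz": 0, "roll": 0, "fingers": 1},
  {"dx": -0.15, "dy": 0, "dz": 0, "roll": 0, "fingers": 1},
  {"dx": -0.15, "dy": 0, "dz": 0, "roll": 0, "fingers": 1},
  {"dx": -0.1, "dy": 0, "dz": 0, "roll": 0, "fingers": 1},
  {"dx": 0, "dy": 0, "dz": 0, "roll": 0, "fingers": 1},
  {"dx": 0, "dy": 0, "dz": 0, "roll": 0, "fingers": 1},
  {"dx": 0, "dy": 0, "dz": 0, "roll": 0, "fingers": 1},
  {"dx": 0, "dy": 0, "dz": 0, "roll": 0, "fingers": 1},
  {"dx": 0, "dy": 0, "dz": 0, "roll": 0, "fingers": 1},
])

```text
time: 11.12
tool_pos: [0.5203, -0.0115, 0.0432]
tcp_rot: [-2.357, -2.077, -0.0]
wrist_force: [0.1, -0.6, -1.1]
width: 0.247
```

Run:
```python
from h import *
u=np.array([.126,.992])
plan([0.5236-.016*.126,0.0042-.016*.992,0.0448],[-0.126,-0.992])
```

```text
t 11.12 pos [ 0.5203 -0.0115  0.0432] F [ 0.1 -0.6 -1.1] T [0.04 0.   0.04] w 0.247 q6 0.06 roll deg -0.0 units -0.001
tool x,y,z after roll [[0.126, 0.992, 0.0], [0.992, -0.126, 0.0], [0.0, 0.0, -1.0]]
shift units after roll [-0.001  0.034 -0.04 ]
```

play_rows([
  {"dx": 0, "dy": 0, "dz": 0, "roll": 0, "fingers": 1},
  {"dx": 0, "dy": 0, "dz": 0, "roll": 0, "fingers": 1},
  {"dx": 0, "dy": 0, "dz": 0, "roll": 0, "fingers": 1},
  {"dx": 0, "dy": 0, "dz": 0, "roll": 0, "fingers": 1},
])

```text
time: 11.45
tool_pos: [0.5202, -0.0115, 0.0432]
tcp_rot: [-2.357, -2.077, 0.0]
wrist_force: [0.1, 0.2, -0.9]
width: 0.247
```

play_rows([
  {"dx": 0, "dy": 0, "dz": 0, "roll": 0, "fingers": 1},
])

```text
time: 11.53
tool_pos: [0.5202, -0.0115, 0.0432]
tcp_rot: [-2.357, -2.077, 0.0]
wrist_force: [0.1, 1.3, -1.9]
width: 0.248
```

play_rows([
  {"dx": 0, "dy": 0, "dz": 0, "roll": 0, "fingers": 1},
  {"dx": 0, "dy": 0, "dz": 0, "roll": 0, "fingers": 1},
])

```text
time: 11.7
tool_pos: [0.5202, -0.0116, 0.0432]
tcp_rot: [2.357, 2.077, -0.0]
wrist_force: [0.1, 0.8, -2.5]
width: 0.247
```

play_rows([
  {"dx": 0, "dy": 0.034, "dz": -0.04, "roll": 0, "fingers": 1},
  {"dx": -0.04, "dy": 0, "dz": 0, "roll": 0, "fingers": 1},
  {"dx": -0.04, "dy": 0, "dz": 0, "roll": 0, "fingers": 1},
  {"dx": -0.04, "dy": 0, "dz": 0, "roll": 0, "fingers": 1},
  {"dx": -0.03, "dy": 0, "dz": 0, "roll": 0, "fingers": 1},
  {"dx": 0, "dy": 0, "dz": 0, "roll": 0, "fingers": 1},
  {"dx": 0, "dy": 0, "dz": 0, "roll": 0, "fingers": 1},
  {"dx": 0, "dy": 0, "dz": 0, "roll": 0, "fingers": 1},
  {"dx": 0, "dy": 0, "dz": 0, "roll": 0, "fingers": 1},
  {"dx": 0, "dy": 0, "dz": 0, "roll": 0, "fingers": 1},
])

```text
time: 12.53
tool_pos: [0.5208, -0.0177, 0.0448]
tcp_rot: [-2.357, -2.077, 0.0]
wrist_force: [0.2, -0.4, -0.9]
width: 0.247
```

play_rows([
  {"dx": -0.02, "dy": 0, "dz": 0, "roll": 0, "fingers": 1},
  {"dx": -0.02, "dy": 0, "dz": 0, "roll": 0, "fingers": 1},
  {"dx": -0.02, "dy": 0, "dz": 0, "roll": 0, "fingers": 1},
  {"dx": 0, "dy": 0, "dz": 0, "roll": 0, "fingers": 1},
  {"dx": 0, "dy": 0, "dz": 0, "roll": 0, "fingers": 1},
])

```text
time: 12.95
tool_pos: [0.5205, -0.0202, 0.0448]
tcp_rot: [-2.358, -2.076, -0.0]
wrist_force: [-0.4, -0.3, -0.4]
width: 0.249
```

play_rows([
  {"dx": -0.02, "dy": 0, "dz": 0, "roll": 0, "fingers": 1},
  {"dx": -0.02, "dy": 0, "dz": 0, "roll": 0, "fingers": 1},
  {"dx": 0, "dy": 0, "dz": 0, "roll": 0, "fingers": 1},
])

```text
time: 13.2
tool_pos: [0.5203, -0.0218, 0.0448]
tcp_rot: [2.357, 2.077, -0.0]
wrist_force: [1.2, -0.2, -1.4]
width: 0.243
```

play_rows([
  {"dx": -0.02, "dy": 0, "dz": 0, "roll": 0, "fingers": 1},
  {"dx": -0.02, "dy": 0, "dz": 0, "roll": 0, "fingers": 1},
  {"dx": 0, "dy": 0, "dz": 0, "roll": 0, "fingers": 1},
])

```text
time: 13.45
tool_pos: [0.5201, -0.0234, 0.0448]
tcp_rot: [2.357, 2.077, -0.0]
wrist_force: [-0.4, -0.1, -1.3]
width: 0.243
```

play_rows([
  {"dx": -0.02, "dy": 0, "dz": 0, "roll": 0, "fingers": 1},
  {"dx": -0.02, "dy": 0, "dz": 0, "roll": 0, "fingers": 1},
  {"dx": 0, "dy": 0, "dz": 0, "roll": 0, "fingers": 1},
])

```text
time: 13.7
tool_pos: [0.5201, -0.024, 0.0449]
tcp_rot: [-2.358, -2.075, -0.002]
wrist_force: [0.9, 5.3, -0.4]
width: 0.244
```

play_rows([
  {"dx": -0.02, "dy": 0, "dz": 0, "roll": 0, "fingers": 1},
  {"dx": -0.02, "dy": 0, "dz": 0, "roll": 0, "fingers": 1},
  {"dx": 0, "dy": 0, "dz": 0, "roll": 0, "fingers": 1},
])

```text
time: 13.95
tool_pos: [0.52, -0.0252, 0.045]
tcp_rot: [-2.357, -2.075, -0.003]
wrist_force: [1.2, 6.5, 0.3]
width: 0.245
```

play_rows([
  {"dx": -0.02, "dy": 0, "dz": 0, "roll": 0, "fingers": 1},
  {"dx": -0.02, "dy": 0, "dz": 0, "roll": 0, "fingers": 1},
  {"dx": 0, "dy": 0, "dz": 0, "roll": 0, "fingers": 1},
])

```text
time: 14.2
tool_pos: [0.5198, -0.0267, 0.045]
tcp_rot: [-2.357, -2.075, -0.003]
wrist_force: [1.4, 7.2, -0.3]
width: 0.244
```

Contact came at y ≈ −0.0236, past the face, and the force holds at about 7 N while the tip keeps advancing. That is the dowel sliding, so the bore is found. I'll push on gently.

play_rows([
  {"dx": -0.025, "dy": 0, "dz": 0, "roll": 0, "fingers": 1},
  {"dx": -0.025, "dy": 0, "dz": 0, "roll": 0, "fingers": 1},
  {"dx": -0.025, "dy": 0, "dz": 0, "roll": 0, "fingers": 1},
  {"dx": -0.025, "dy": 0, "dz": 0, "roll": 0, "fingers": 1},
  {"dx": -0.025, "dy": 0, "dz": 0, "roll": 0, "fingers": 1},
])

```text
time: 14.62
tool_pos: [0.5192, -0.0315, 0.045]
tcp_rot: [-2.357, -2.075, -0.003]
wrist_force: [0.6, 7.5, -1.1]
width: 0.248
```

play_rows([
  {"dx": -0.025, "dy": 0, "dz": 0, "roll": 0, "fingers": 1},
  {"dx": -0.025, "dy": 0, "dz": 0, "roll": 0, "fingers": 1},
  {"dx": -0.025, "dy": 0, "dz": 0, "roll": 0, "fingers": 1},
  {"dx": -0.025, "dy": 0, "dz": 0, "roll": 0, "fingers": 1},
  {"dx": -0.025, "dy": 0, "dz": 0, "roll": 0, "fingers": 1},
])

```text
time: 15.03
tool_pos: [0.5186, -0.0364, 0.045]
tcp_rot: [-2.357, -2.075, -0.003]
wrist_force: [0.3, 7.7, -0.6]
width: 0.245
```

```bash
cat > dep.py <<'E'
from h import *
s=bot.read_state();p=s['tool_pos'][:2]-[.5059,-.1357];u=np.array([.126,.992]);n=np.array([.992,-.126])
print('along',(p@u).round(4),'lateral',(p@n).round(4),'F',s['wrist_force'].round(1),'T',s['torque'].round(2));plan(None,[-.126,-.992])
E
python3 dep.py
```

```text
along 0.1001 lateral 0.0 F [ 0.3  7.7 -0.6] T [ 1.12 -0.11  0.02]
t 15.03 pos [ 0.5186 -0.0364  0.045 ] F [ 0.3  7.7 -0.6] T [ 1.12 -0.11  0.02] w 0.245 q6 0.01 roll deg -0.04 units -0.011
tool x,y,z after roll [[0.126, 0.992, 0.002], [0.992, -0.126, 0.0], [0.001, 0.002, -1.0]]
```

play_rows([
  {"dx": -0.025, "dy": 0, "dz": 0, "roll": 0, "fingers": 1},
  {"dx": -0.025, "dy": 0, "dz": 0, "roll": 0, "fingers": 1},
  {"dx": -0.025, "dy": 0, "dz": 0, "roll": 0, "fingers": 1},
  {"dx": -0.025, "dy": 0, "dz": 0, "roll": 0, "fingers": 1},
  {"dx": -0.025, "dy": 0, "dz": 0, "roll": 0, "fingers": 1},
  {"dx": -0.025, "dy": 0, "dz": 0, "roll": 0, "fingers": 1},
  {"dx": -0.025, "dy": 0, "dz": 0, "roll": 0, "fingers": 1},
  {"dx": -0.025, "dy": 0, "dz": 0, "roll": 0, "fingers": 1},
  {"dx": -0.025, "dy": 0, "dz": 0, "roll": 0, "fingers": 1},
])

```text
time: 15.78
tool_pos: [0.5175, -0.0454, 0.045]
tcp_rot: [-2.357, -2.075, -0.003]
wrist_force: [0.1, 7.0, -0.2]
width: 0.247
```

play_rows([
  {"dx": -0.025, "dy": 0, "dz": 0, "roll": 0, "fingers": 1},
  {"dx": -0.025, "dy": 0, "dz": 0, "roll": 0, "fingers": 1},
  {"dx": -0.025, "dy": 0, "dz": 0, "roll": 0, "fingers": 1},
  {"dx": -0.025, "dy": 0, "dz": 0, "roll": 0, "fingers": 1},
  {"dx": -0.025, "dy": 0, "dz": 0, "roll": 0, "fingers": 1},
  {"dx": -0.025, "dy": 0, "dz": 0, "roll": 0, "fingers": 1},
  {"dx": -0.025, "dy": 0, "dz": 0, "roll": 0, "fingers": 1},
])

```text
time: 16.37
tool_pos: [0.5166, -0.0523, 0.0449]
tcp_rot: [-2.357, -2.075, -0.003]
wrist_force: [0.2, 7.4, -0.4]
width: 0.25
```

play_rows([
  {"dx": -0.025, "dy": 0, "dz": 0, "roll": 0, "fingers": 1},
  {"dx": -0.025, "dy": 0, "dz": 0, "roll": 0, "fingers": 1},
  {"dx": -0.025, "dy": 0, "dz": 0, "roll": 0, "fingers": 1},
  {"dx": -0.025, "dy": 0, "dz": 0, "roll": 0, "fingers": 1},
  {"dx": -0.025, "dy": 0, "dz": 0, "roll": 0, "fingers": 1},
  {"dx": -0.025, "dy": 0, "dz": 0, "roll": 0, "fingers": 1},
  {"dx": -0.025, "dy": 0, "dz": 0, "roll": 0, "fingers": 1},
])

```text
time: 16.95
tool_pos: [0.5157, -0.0593, 0.045]
tcp_rot: [-2.357, -2.075, -0.003]
wrist_force: [0.8, 7.6, 0.2]
width: 0.247
```

```bash
python3 dep.py
```

```text
along 0.077 lateral 0.0001 F [0.8 7.6 0.2] T [ 1.08 -0.16  0.01]
t 16.95 pos [ 0.5157 -0.0593  0.045 ] F [0.8 7.6 0.2] T [ 1.08 -0.16  0.01] w 0.247 q6 -0.04 roll deg -0.04 units -0.01
tool x,y,z after roll [[0.126, 0.992, 0.002], [0.992, -0.126, 0.0], [0.001, 0.002, -1.0]]
```

play_rows([
  {"dx": -0.025, "dy": 0, "dz": 0, "roll": 0, "fingers": 1},
  {"dx": -0.025, "dy": 0, "dz": 0, "roll": 0, "fingers": 1},
  {"dx": -0.025, "dy": 0, "dz": 0, "roll": 0, "fingers": 1},
  {"dx": -0.02, "dy": 0, "dz": 0, "roll": 0, "fingers": 1},
])

```text
time: 17.28
tool_pos: [0.5152, -0.0631, 0.0449]
tcp_rot: [-2.357, -2.075, -0.003]
wrist_force: [1.3, 8.2, 0.2]
width: 0.249
```

play_rows([
  {"dx": -0.0125, "dy": 0, "dz": 0, "roll": 0, "fingers": 1},
  {"dx": -0.0125, "dy": 0, "dz": 0, "roll": 0, "fingers": 1},
  {"dx": -0.0125, "dy": 0, "dz": 0, "roll": 0, "fingers": 1},
  {"dx": -0.0125, "dy": 0, "dz": 0, "roll": 0, "fingers": 1},
])

```text
time: 17.62
tool_pos: [0.5149, -0.0651, 0.0449]
tcp_rot: [-2.357, -2.075, -0.003]
wrist_force: [1.6, 7.3, -0.7]
width: 0.248
```

play_rows([
  {"dx": -0.0125, "dy": 0, "dz": 0, "roll": 0, "fingers": 1},
  {"dx": -0.0125, "dy": 0, "dz": 0, "roll": 0, "fingers": 1},
])

```text
time: 17.78
tool_pos: [0.5148, -0.0661, 0.0449]
tcp_rot: [-2.357, -2.075, -0.003]
wrist_force: [1.0, 7.1, 0.8]
width: 0.244
```

play_rows([
  {"dx": -0.0125, "dy": 0, "dz": 0, "roll": 0, "fingers": 1},
  {"dx": -0.0125, "dy": 0, "dz": 0, "roll": 0, "fingers": 1},
])

```text
time: 17.95
tool_pos: [0.5147, -0.0671, 0.0449]
tcp_rot: [-2.357, -2.075, -0.003]
wrist_force: [1.8, 6.4, 0.1]
width: 0.249
```

play_rows([
  {"dx": -0.0125, "dy": 0, "dz": 0, "roll": 0, "fingers": 1},
  {"dx": -0.0125, "dy": 0, "dz": 0, "roll": 0, "fingers": 1},
])

```text
time: 18.12
tool_pos: [0.5146, -0.0681, 0.0449]
tcp_rot: [-2.357, -2.075, -0.003]
wrist_force: [1.8, 6.8, -0.7]
width: 0.246
```

play_rows([
  {"dx": -0.0125, "dy": 0, "dz": 0, "roll": 0, "fingers": 1},
  {"dx": -0.0125, "dy": 0, "dz": 0, "roll": 0, "fingers": 1},
])

```text
time: 18.28
tool_pos: [0.5144, -0.069, 0.0449]
tcp_rot: [-2.357, -2.075, -0.003]
wrist_force: [1.0, 7.8, -1.1]
width: 0.249
```

play_rows([
  {"dx": -0.0125, "dy": 0, "dz": 0, "roll": 0, "fingers": 1},
  {"dx": -0.0125, "dy": 0, "dz": 0, "roll": 0, "fingers": 1},
])

```text
time: 18.45
tool_pos: [0.5143, -0.0701, 0.0449]
tcp_rot: [-2.357, -2.075, -0.003]
wrist_force: [1.1, 7.3, -0.5]
width: 0.246
```

play_rows([
  {"dx": -0.0125, "dy": 0, "dz": 0, "roll": 0, "fingers": 1},
  {"dx": -0.0125, "dy": 0, "dz": 0, "roll": 0, "fingers": 1},
])

```text
time: 18.62
tool_pos: [0.5142, -0.071, 0.0449]
tcp_rot: [-2.357, -2.075, -0.003]
wrist_force: [1.4, 7.5, -0.4]
width: 0.247
```

play_rows([
  {"dx": -0.0125, "dy": 0, "dz": 0, "roll": 0, "fingers": 1},
  {"dx": -0.0125, "dy": 0, "dz": 0, "roll": 0, "fingers": 1},
])

```text
time: 18.78
tool_pos: [0.5141, -0.0719, 0.0449]
tcp_rot: [-2.357, -2.075, -0.003]
wrist_force: [2.2, 8.2, -0.5]
width: 0.246
```

play_rows([
  {"dx": -0.0125, "dy": 0, "dz": 0, "roll": 0, "fingers": 1},
  {"dx": -0.0125, "dy": 0, "dz": 0, "roll": 0, "fingers": 1},
])

```text
time: 18.95
tool_pos: [0.5141, -0.072, 0.045]
tcp_rot: [-2.357, -2.073, -0.005]
wrist_force: [2.1, 13.7, 1.4]
width: 0.248
```

The dowel has reached its hard stop: the force rose to 13.7 N with no further advance after about 48.6 mm of travel. Now I'll hold briefly and draw straight out.

play_rows([
  {"dx": 0, "dy": 0, "dz": 0, "roll": 0, "fingers": 1},
  {"dx": 0, "dy": 0, "dz": 0, "roll": 0, "fingers": 1},
  {"dx": 0.03, "dy": 0, "dz": 0, "roll": 0, "fingers": 1},
  {"dx": 0.06, "dy": 0, "dz": 0, "roll": 0, "fingers": 1},
  {"dx": 0.1, "dy": 0, "dz": 0, "roll": 0, "fingers": 1},
  {"dx": 0.15, "dy": 0, "dz": 0, "roll": 0, "fingers": 1},
  {"dx": 0.15, "dy": 0, "dz": 0, "roll": 0, "fingers": 1},
  {"dx": 0.15, "dy": 0, "dz": 0, "roll": 0, "fingers": 1},
  {"dx": 0.15, "dy": 0, "dz": 0, "roll": 0, "fingers": 1},
  {"dx": 0.15, "dy": 0, "dz": 0, "roll": 0, "fingers": 1},
  {"dx": 0.15, "dy": 0, "dz": 0, "roll": 0, "fingers": 1},
  {"dx": 0.15, "dy": 0, "dz": 0, "roll": 0, "fingers": 1},
  {"dx": 0.15, "dy": 0, "dz": 0, "roll": 0, "fingers": 1},
  {"dx": 0.3, "dy": 0, "dz": 0, "roll": 0, "fingers": 1},
  {"dx": 0.4, "dy": 0, "dz": 0, "roll": 0, "fingers": 1},
  {"dx": 0.3, "dy": 0, "dz": 0, "roll": 0, "fingers": 1},
  {"dx": 0.1, "dy": 0, "dz": 0, "roll": 0, "fingers": 1},
  {"dx": 0, "dy": 0, "dz": 0, "roll": 0, "fingers": 1},
  {"dx": 0, "dy": 0, "dz": 0, "roll": 0, "fingers": 1},
])

```text
time: 20.53
tool_pos: [0.5261, 0.0246, 0.0447]
tcp_rot: [2.356, 2.078, -0.0]
wrist_force: [-0.6, -0.6, -0.5]
width: 0.25
```

Run:
```python
from h import *
plan([0.5515,0.2045,0.15],[-0.2922,-0.9564])
b=snap('side')['pixels'][:,:,::-1];cv2.imwrite('pics/s2.png',cv2.resize(b[170:290,190:300],None,fx=5,fy=5,interpolation=cv2.INTER_CUBIC))
```

```text
t 20.53 pos [0.5261 0.0246 0.0447] F [-0.6 -0.6 -0.5] T [-0.01 -0.   -0.01] w 0.25 q6 0.13 roll deg 9.81 units 2.453
tool x,y,z after roll [[0.292, 0.956, -0.0], [0.956, -0.292, -0.0], [-0.0, -0.0, -1.0]]
shift units after roll [ 4.485 -0.707 -2.633]
```

View pics/s2.png

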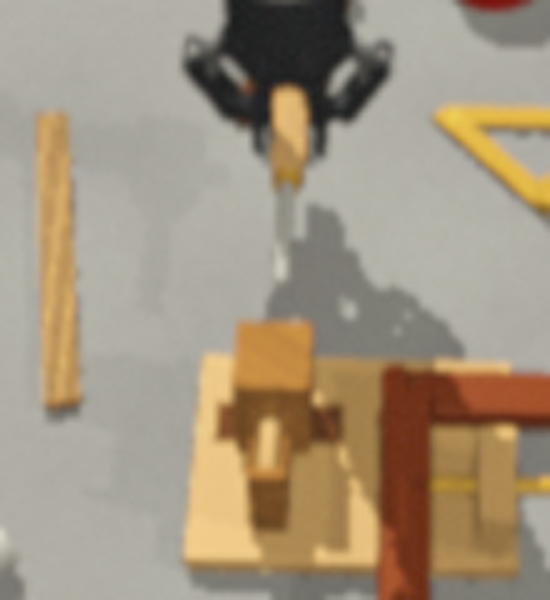

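The dowel shows in the trough at about (268,440) in the crop, and the rod is clear of the jaw. Going back to the rest.

play_rows([
  {"dx": 0, "dy": 0, "dz": -0.4, "roll": 0.453, "fingers": 1},
  {"dx": 0, "dy": 0, "dz": -0.8, "roll": 1, "fingers": 1},
  {"dx": 0, "dy": 0, "dz": -0.8, "roll": 1, "fingers": 1},
  {"dx": 0.3, "dy": -0.1, "dz": -0.4, "roll": 0, "fingers": 1},
  {"dx": 0.6, "dy": -0.1, "dz": -0.233, "roll": 0, "fingers": 1},
  {"dx": 0.8, "dy": -0.1, "dz": 0, "roll": 0, "fingers": 1},
  {"dx": 0.8, "dy": -0.1, "dz": 0, "roll": 0, "fingers": 1},
  {"dx": 0.8, "dy": -0.1, "dz": 0, "roll": 0, "fingers": 1},
  {"dx": 0.6, "dy": -0.1, "dz": 0, "roll": 0, "fingers": 1},
  {"dx": 0.4, "dy": -0.1, "dz": 0, "roll": 0, "fingers": 1},
  {"dx": 0.185, "dy": -0.007, "dz": 0, "roll": 0, "fingers": 1},
  {"dx": 0, "dy": 0, "dz": 0.5, "roll": 0, "fingers": 1},
  {"dx": 0, "dy": 0, "dz": 0.5, "roll": 0, "fingers": 1},
  {"dx": 0, "dy": 0, "dz": 0.4, "roll": 0, "fingers": 1},
  {"dx": 0, "dy": 0, "dz": 0.2, "roll": 0, "fingers": 1},
  {"dx": 0, "dy": 0, "dz": 0, "roll": 0, "fingers": 1},
  {"dx": 0, "dy": 0, "dz": 0, "roll": 0, "fingers": 1},
  {"dx": 0, "dy": 0, "dz": 0, "roll": 0, "fingers": 1},
  {"dx": 0, "dy": 0, "dz": 0, "roll": 0, "fingers": 1},
  {"dx": 0, "dy": 0, "dz": 0, "roll": 0, "fingers": 1},
])

```text
time: 22.25
tool_pos: [0.5528, 0.2043, 0.0876]
tcp_rot: [2.526, 1.867, 0.004]
wrist_force: [-0.0, 0.5, -0.7]
width: 0.25
```

play_rows([
  {"dx": 0, "dy": 0, "dz": 0, "roll": 0, "fingers": 1},
  {"dx": 0, "dy": 0, "dz": 0, "roll": 0, "fingers": 1},
  {"dx": 0, "dy": 0, "dz": 0, "roll": 0, "fingers": 1},
  {"dx": 0, "dy": 0, "dz": 0, "roll": 0, "fingers": 1},
  {"dx": 0, "dy": 0, "dz": 0, "roll": 0, "fingers": 1},
])

```text
time: 22.67
tool_pos: [0.5517, 0.2042, 0.0862]
tcp_rot: [2.526, 1.867, 0.0]
wrist_force: [0.3, -0.8, -0.6]
width: 0.252
```

Run:
```python
from h import *
plan([0.5510,0.2040,0.0255],[-0.2922,-0.9564])
```

```text
t 22.67 pos [0.5517 0.2042 0.0862] F [ 0.3 -0.8 -0.6] T [-0.   -0.06  0.07] w 0.252 q6 0.61 roll deg -0.07 units -0.017
tool x,y,z after roll [[0.292, 0.956, 0.0], [0.956, -0.292, 0.0], [0.0, 0.0, -1.0]]
shift units after roll [-0.01  -0.016  1.516]
```

play_rows([
  {"dx": 0, "dy": 0, "dz": 0.4, "roll": 0, "fingers": 1},
  {"dx": 0, "dy": 0, "dz": 0.3, "roll": 0, "fingers": 1},
  {"dx": 0, "dy": 0, "dz": 0.2, "roll": 0, "fingers": 1},
  {"dx": 0, "dy": 0, "dz": 0, "roll": 0, "fingers": 1},
  {"dx": 0, "dy": 0, "dz": 0, "roll": 0, "fingers": 1},
  {"dx": 0, "dy": 0, "dz": 0, "roll": 0, "fingers": 1},
  {"dx": 0, "dy": 0, "dz": 0, "roll": 0, "fingers": 1},
  {"dx": 0, "dy": 0, "dz": 0, "roll": 0, "fingers": 1},
  {"dx": 0, "dy": 0, "dz": 0, "roll": 0, "fingers": 1},
  {"dx": 0, "dy": 0, "dz": 0, "roll": 0, "fingers": 1},
  {"dx": 0, "dy": 0, "dz": 0, "roll": 0, "fingers": 1},
])

```text
time: 23.58
tool_pos: [0.5519, 0.2042, 0.0504]
tcp_rot: [2.526, 1.867, 0.001]
wrist_force: [-0.3, 0.3, -0.7]
width: 0.246
```

Run:
```python
from h import *
plan([0.5510,0.2040,0.0255],[-0.2922,-0.9564])
c=snap('wrist','w4.png')
```

```text
t 23.58 pos [0.5519 0.2042 0.0504] F [-0.3  0.3 -0.7] T [ 0.08 -0.03  0.01] w 0.246 q6 0.61 roll deg -0.07 units -0.018
tool x,y,z after roll [[0.292, 0.956, 0.0], [0.956, -0.292, 0.0], [0.0, 0.0, -1.0]]
shift units after roll [-0.012 -0.021  0.624]
```

View pics/w4.png

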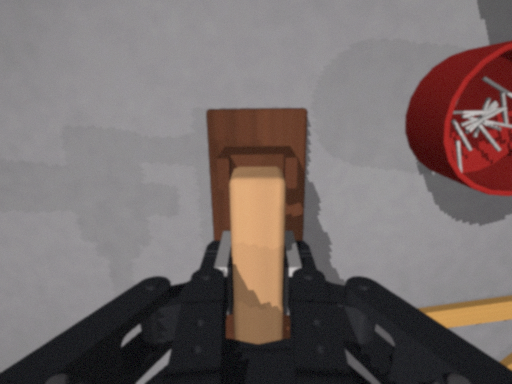

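The handle (columns 231–285) is centred over the rest board (columns 208–307), with its rear end over the saddle. Lowering now.

play_rows([
  {"dx": -0.01, "dy": -0.01, "dz": 0.1, "roll": 0, "fingers": 1},
  {"dx": 0, "dy": 0, "dz": 0.15, "roll": 0, "fingers": 1},
  {"dx": 0, "dy": 0, "dz": 0.15, "roll": 0, "fingers": 1},
  {"dx": 0, "dy": 0, "dz": 0.1, "roll": 0, "fingers": 1},
  {"dx": 0, "dy": 0, "dz": 0.08, "roll": 0, "fingers": 1},
  {"dx": 0, "dy": 0, "dz": 0.03, "roll": 0, "fingers": 1},
  {"dx": 0, "dy": 0, "dz": 0, "roll": 0, "fingers": 1},
  {"dx": 0, "dy": 0, "dz": 0, "roll": 0, "fingers": 1},
  {"dx": 0, "dy": 0, "dz": 0, "roll": 0, "fingers": 1},
  {"dx": 0, "dy": 0, "dz": 0, "roll": 0, "fingers": 1},
])

```text
time: 24.47
tool_pos: [0.5516, 0.204, 0.0261]
tcp_rot: [2.526, 1.867, 0.001]
wrist_force: [0.3, -0.9, -1.0]
width: 0.249
```

play_rows([
  {"dx": 0, "dy": 0, "dz": 0.02, "roll": 0, "fingers": 1},
  {"dx": 0, "dy": 0, "dz": 0, "roll": 0, "fingers": 1},
  {"dx": 0, "dy": 0, "dz": 0, "roll": 0, "fingers": 1},
])

```text
time: 24.72
tool_pos: [0.5513, 0.2039, 0.025]
tcp_rot: [2.526, 1.867, 0.0]
wrist_force: [0.3, -0.1, -1.2]
width: 0.249
```

play_rows([
  {"dx": 0, "dy": 0, "dz": 0.015, "roll": 0, "fingers": 1},
  {"dx": 0, "dy": 0, "dz": 0, "roll": 0, "fingers": 1},
  {"dx": 0, "dy": 0, "dz": 0, "roll": 0, "fingers": 1},
])

```text
time: 24.97
tool_pos: [0.5514, 0.2039, 0.0244]
tcp_rot: [2.526, 1.867, 0.0]
wrist_force: [0.0, 0.3, -0.5]
width: 0.246
```

play_rows([
  {"dx": 0, "dy": 0, "dz": 0.01, "roll": 0, "fingers": 1},
  {"dx": 0, "dy": 0, "dz": 0, "roll": 0, "fingers": 1},
  {"dx": 0, "dy": 0, "dz": 0, "roll": 0, "fingers": 1},
])

```text
time: 25.22
tool_pos: [0.5514, 0.2039, 0.0243]
tcp_rot: [2.526, 1.867, 0.0]
wrist_force: [-1.4, 0.0, 4.0]
width: 0.253
```

It has touched down, with the vertical force up at 4 N. Release and rise.

play_rows([
  {"dx": 0, "dy": 0, "dz": 0, "roll": 0, "fingers": 0.6},
  {"dx": 0, "dy": 0, "dz": 0, "roll": 0, "fingers": 0.5},
  {"dx": 0, "dy": 0, "dz": 0, "roll": 0, "fingers": 0.4},
  {"dx": 0, "dy": 0, "dz": 0, "roll": 0, "fingers": 0.3},
  {"dx": 0, "dy": 0, "dz": 0, "roll": 0, "fingers": 0.2},
  {"dx": 0, "dy": 0, "dz": 0, "roll": 0, "fingers": 0.2},
  {"dx": 0, "dy": 0, "dz": 0, "roll": 0, "fingers": 0.2},
  {"dx": 0, "dy": 0, "dz": 0, "roll": 0, "fingers": 0.2},
  {"dx": 0, "dy": 0, "dz": -0.1, "roll": 0, "fingers": 0.2},
  {"dx": 0, "dy": 0, "dz": -0.3, "roll": 0, "fingers": 0.2},
  {"dx": 0, "dy": 0, "dz": -0.6, "roll": 0, "fingers": 0.2},
  {"dx": 0, "dy": 0, "dz": -0.9, "roll": 0, "fingers": 0.2},
  {"dx": 0, "dy": 0, "dz": -0.9, "roll": 0, "fingers": 0.2},
  {"dx": 0, "dy": 0, "dz": -0.9, "roll": 0, "fingers": 0.2},
  {"dx": 0, "dy": 0, "dz": -0.9, "roll": 0, "fingers": 0.2},
  {"dx": 0, "dy": 0, "dz": -0.5, "roll": 0, "fingers": 0.2},
  {"dx": 0, "dy": 0, "dz": 0, "roll": 0, "fingers": 0.2},
  {"dx": 0, "dy": 0, "dz": 0, "roll": 0, "fingers": 0.2},
  {"dx": 0, "dy": 0, "dz": 0, "roll": 0, "fingers": 0.2},
  {"dx": 0, "dy": 0, "dz": 0, "roll": 0, "fingers": 0.2},
])

```text
time: 26.88
tool_pos: [0.55, 0.2035, 0.2262]
tcp_rot: [-2.526, -1.867, 0.005]
wrist_force: [-0.1, 0.2, 0.5]
width: 0.802
```

Run:
```python
from h import *
c=snap('wrist','w5.png');im=c['pixels'];hsv=cv2.cvtColor(im,cv2.COLOR_RGB2HSV);Z=cloud(c)[:,:,2]
reg=np.zeros((384,512),bool);reg[85:262,215:300]=1
def box(m,z,name):
    n,l,st,ce=cv2.connectedComponentsWithStats(m.astype(np.uint8));m=l==1+st[1:,4].argmax()
    v,u=np.nonzero(m);b=cv2.minAreaRect(np.c_[u,v].astype(np.float32));p=np.array([ray(c,*q,z) for q in cv2.boxPoints(b)])
    p=p[np.argsort(-p[:,1])];r=(p[0]+p[1])/2;f=(p[2]+p[3])/2;d=f-r
    print(name,r.round(4),f.round(4),'len',np.linalg.norm(d).round(4),'dir',(d/np.linalg.norm(d)).round(4),'Z',np.median(Z[m]).round(4))
box(reg&(hsv[:,:,1]>80)&(hsv[:,:,2]>150),0.056,'handle')
box(reg&(hsv[:,:,1]<50)&(hsv[:,:,2]>155),0.049,'rod')
plan()
```

```text
handle [0.5649 0.2485 0.056 ] [0.5387 0.1629 0.056 ] len 0.0895 dir [-0.2927 -0.9562  0.    ] Z 0.0551
rod [0.5387 0.159  0.049 ] [0.518  0.0956 0.049 ] len 0.0666 dir [-0.3103 -0.9506  0.    ] Z 0.0488
t 26.93 pos [0.55   0.2035 0.2259] F [-0.7 -0.4  0.8] T [-0.   -0.01  0.03] w 0.803 q6 0.61 roll deg 0 units 0.0
tool x,y,z after roll [[0.293, 0.956, -0.002], [0.956, -0.293, -0.003], [-0.003, -0.001, -1.0]]
```

View pics/w5.png

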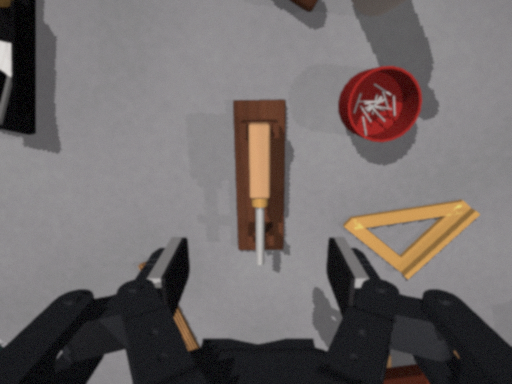

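The drift is back in its saddles at the same place as before: handle at (260,160), rod tip at (260,262), heights 0.055 and 0.049. The gripper is clear, so I'm handing in.

```bash
python3 -c "
from workcell import bot
print(bot.finish_job())"
```

```text
the job is handed in; nothing more can be done
None
```

I pushed the dowel out to the end of the trough with the drift, laid the drift back in its rest and handed the job in. The arm's clock read about 27 s of the 72 s allowed.

- **Bore:** I measured the jaw's position with the wrist camera, then felt for the bore in 0.5 mm steps. The tip met no resistance at the face. A little past it, it met the dowel at a steady 7 N, so the first try was in the bore.
- **Push:** The dowel slid about 48.6 mm at 6–8 N. It then stopped hard: the force rose to 13.7 N with no further advance. That is the highest reading I saw, though forces are only read at the end of each move. A side camera picture taken after drawing the drift out shows the dowel lying in the trough.
- **Drift:** It went down in the rest with about 4 N of contact. The last wrist picture puts the handle within about 1 mm of where it started, with the rod pointing the same way. Handle top and rod top read 55 mm and 49 mm high, about as they should for a drift lying in its seat.
- **Last check that differed:** The rod-tip reading differed by about 5 mm along the axis from the first one (rod visible 67 mm instead of 72 mm) and its direction by about 1°. The handle agreed to 1 mm, so I put this down to how the rod was picked out in the image. It is within the tolerance either way.
- **Other things:** I moved nothing else knowingly. The tin and template look undisturbed in the last picture, but I did not measure the bystanders.

The first two move calls were refused for missing fields and moved nothing. I viewed 10 pictures in all.

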